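# Draw the bottom plate from the magazine

### The job

Draw the bottom aluminium plate straight out through the front slot of its magazine, so that the aluminium plates above it drop down one place and stay in the magazine. Lay the drawn plate flat in the middle of the blue mat and let go of it.

Things in the scene. Friction and masses are not known exactly. Their poses are not given: they have to be found in the camera images.
- alu_plate0: bottom aluminium plate, to be drawn: silver-grey, 120 x 46 x 10 mm (its x, y, z), 0.15 kg. Origin at its centre. Lies level on the magazine's floor, underside 12 mm above the bench, x along the magazine's x. 44 mm of it, at its -x end, stick out in front; grip it there, across the 46 mm width. It must move about 80 mm further along the magazine's -x to come clear.
- alu_plate1: the next aluminium plate, alike, lying on the bottom one inside the magazine (a third lies on it). Origin at its centre, 27 mm above the bench at the start; it drops by 10 mm when the bottom plate has gone. The magazine's front lips hold it back while the bottom plate is pulled.
- alu_magazine: dark steel magazine of the aluminium plates, fixed. Floor 132 x 94 mm (x, y), 12 mm high; walls 4 mm, up to 46 mm above the bench; well 124 x 50 mm. Origin: centre of its underside, on the bench, z up. Its front (66 mm from the origin, with a slot 14 mm high) faces its -x, roughly to the robot. A like one with copper plates stands to its left or right, 150 mm or more away.
- mat: flat blue mat with a thin grey grid, fixed to the bench, 150 x 180 x 3 mm (x, y, z). Origin at the centre of its underside, on the bench, z up; its top is 3 mm above the bench. Beyond it (x over 0.57 m, y -0.42 to 0 m) stands a parts bin with a plywood box and a tool case on it, some 0.4 m high: keep the arm's swing on this side of them or above.

How it is judged:
At the end, for the whole second after the job is handed in: The drawn plate lies flat (within 0.1 rad) and at rest on the mat, its centre within 35 mm of the mat's centre, let go; the next aluminium plate lies on the floor of the magazine, one place lower than at the start (within 4 mm) and not more than 12 mm off sideways (horizontal distance between alu_plate0 and mat below 0.035 m and z of alu_plate0 in the frame of mat below 0.012 m and angle between the z axis of alu_plate0 and the z axis of mat, either way round below 0.1 rad and linear speed of alu_plate0 below 0.02 m/s and horizontal distance between alu_plate1 and alu_magazine below 0.012 m and z of alu_plate1 in the frame of alu_magazine below 0.021 m); the robot touches nothing.
It fails at once if the next aluminium plate leaves the magazine (moves more than 30 mm from where it was) (distance of alu_plate1 from where it was at the start of the episode above 0.03 m).
It also fails if it takes over 40 s, if anything falls off the work surface, if the arm or the gripper's body presses on something with over 40 N, if the wrist force passes 120 N, or if a joint passes its speed limit or range.

### The arm

A 7-joint arm with a two-finger parallel gripper is mounted at the origin on a cart in front of the work surface, level with it; the furniture and walls round the work are solid. World frame = base frame: x ahead of the robot, y to its left, z up, the work surface at z = 0. Lengths are in m, angles in rad, forces in N, time in s.
With the tool pointing down it reaches from about 0.35 to 0.9 m from the base axis. Payload 8.1 kg.
Tool frame: the origin (TCP) lies midway between the tips of the shut fingers; the grasp point (between the pads) lies 19 mm behind it; z points along the fingers, x is the direction in which the jaws open and shut, and the axes are right-handed (so a half turn about z gives the same grasp; the last joint's range is limited). The gripper opens to 92 mm and grips with 3 to 60 N. Pads are 19 mm wide; open, the fingers measure 130 mm over their backs; the gripper's body (75 mm by 190 mm) begins 47 mm behind the grasp point.
Start: joints at [-1.283, 0.434, 0.025, 1.573, -0.012, 1.134, -0.075], TCP at [0.238, 0.578, 0.227] pointing down, gripper open.
Joint ranges: [-2.62, 2.62], [-0.44, 2.09], [-1.27, 1.32], [0.08, 2.57], [-1.32, 4.46], [0.12, 2], [-2.74, 2.74]. Speed limits (rad/s): [2.22, 2.22, 3.01, 3.01, 3.14, 3.14, 3.14].

### API

Orientations are given as a rotation vector (axis times angle).
In Python, from cell import arm gives the robot as it stands. The module is installed in compiled form; this text tells all that it offers.
- The arm moves only by the tool play_rows, never from a script. Its argument "motion" is a list of rows, each a list of 7 numbers: the gripper's target within -1 to 1 (fully open at 1, half-way at 0, shut at -1), then the shift along the tool's x, y, z in mm, then the turn, a rotation vector about the tool's x, y, z in rad. In form: [[claw, tx, ty, tz, ax, ay, az], ...]. A call has 1 to 10 rows; each row is the pose to reach, as a shift and turn from the pose measured when the call began, along the tool's axes at that moment; what a row does not reach only later rows make up. A row lasts 1/10 s, in which the tool goes at most 50 mm and 8.59 degrees, less where a joint would pass 70% of its speed; a pose out of reach is approached as far as the arm can. A call with a gripper value outside its range is refused whole. The fingers move at their own pace and stop on an object; "force" is the grip in N (left out, the last holds). Time passes only in rows, so rows that repeat a pose let the fingers close. It gives the time, the measured TCP pose, the force and the opening at its end, in the units of the state.
- arm.observe(): the state, without advancing time (a new reading comes with each control period).
- arm.get_image(name): name is "scene" or "top" or "wrist"; returns a dict with "img" (420x560x3 uint8, blue, green, red), "depth" (420x560 float32, m along the optical axis (not along the pixel's ray), 0 where there is no reading), "K" (3x3 intrinsics, pixels), "k1" (the pictures are not rectified: a ray, as slopes to the right and down, at radius r is drawn at 1 + k1 r^2 times it, then the intrinsics apply), "rvec" (rotation vector, rad) and "tvec" (3), from world to camera coordinates, as OpenCV has them. Camera axes: x right, y down, z forward; pixel columns grow to the right and rows downward; lengths in m; the calibration is good to about 2 mm. A picture is of the moment at which its call begins.
- arm.sign_off(): hands the job in, once; it reports no verdict.
Trained networks look in a picture, given as the dict that the camera call returned (one of the last four; its "shot" number tells which), for a name from the list of things; names that differ only in an ending like _2 or _b are one class to them, and where a whole thing is asked for, a point or a joint stands for the part that bears it (a point fixed in the world has none). Each returns a list of dicts, best first, with "score" (0 to 1); they miss things now and then, are a little off and sometimes report something else, mostly with a low value. They report only what shows in the picture. A call takes as long as a camera call.
- arm.look_for(picture, query): "box" ([left, top, width, height] as shares, 0 to 1, of the picture: columns of its width, rows of its height, round what is visible of it).
The state is a dict: "clock": time; "joints": joint angles; "dq": joint speeds; "joint_efforts": joint torques, N m; "position": TCP position; "ee_rot": TCP orientation; "force": force on the tool from outside, world axes, zero at the start; "ft_torque": the same for the moment, N m; "width": opening from 0.0 (shut) to 1.0 (fully open).
Only numpy, scipy, OpenCV 4.12 (cv2) and the standard library are available. Lean on these libraries where they do the work, as an engineer would, in place of code of your own. Each camera call takes 0.05 s, during which the arm holds its last target. There are 200 camera calls.

## Working session

There is one attempt and no reset: what is moved stays moved. The work goes in short steps, Python scripts to look and compute and a tool call to move; the robot and the scene stay as the last step left them, time stands still between calls to the robot, and variables do not carry over. Pictures are saved under pics/ and viewed, on a budget of 10 in all, crops included, one or two more only if the job needs it, and the job is handed in when it is done.

Besides the shell and the picture viewer there is one more tool, called after "Call:" as name([rows], argument=value, ...), one row to a line, values as JSON. play_rows: Moves the arm, as the interface text tells. Its arguments: {"type":"object","properties":{"motion":{"type":"array"},"force":{"type":"number"}},"required":["motion"]}

```bash
mkdir -p pics; cat > h.py <<'E'
import numpy as np, cv2
from cell import arm
from scipy.spatial.transform import Rotation as R
def cloud(p):
    d=p["depth"];K=p["K"];h,w=d.shape
    u,v=np.meshgrid(np.arange(w),np.arange(h))
    pts=np.stack([u,v],-1).reshape(-1,1,2).astype(float)
    n=cv2.undistortPoints(pts,np.array(K,float),np.array([p["k1"],0,0,0.])).reshape(h,w,2)
    c=np.dstack([n[...,0]*d,n[...,1]*d,d])
    M=R.from_rotvec(np.ravel(p["rvec"])).as_matrix()
    W=(c-np.ravel(p["tvec"]))@M
    W[d<=0]=np.nan
    return W
E
python3 - <<'E'
from h import *
s=arm.observe();print({k:np.round(v,3).tolist() for k,v in s.items()})
ims=[]
for n in ["scene","top"]:
    p=arm.get_image(n); cv2.imwrite(f"pics/{n}0.png",p["img"]); np.savez(f"{n}0.npz",W=cloud(p),img=p["img"])
    W=cloud(p)
    for q in ["alu_plate0","alu_magazine","mat"]:
        for b in arm.look_for(p,q)[:3]:
            l,t,w,h=b["box"];print(n,q,round(b["score"],2),np.round([l*560,t*420,w*560,h*420]),np.round(np.nanmedian(W[int(t*420):int((t+h)*420)+1,int(l*560):int((l+w)*560)+1].reshape(-1,3),0),3))
E
```

```text
{'clock': 0.0, 'joints': [-1.283, 0.435, 0.025, 1.574, -0.012, 1.134, -0.075], 'dq': [-0.0, -0.0, 0.001, 0.002, -0.0, 0.0, -0.001], 'joint_efforts': [0.001, -66.787, 0.985, -31.446, -0.06, 0.043, 0.0], 'position': [0.238, 0.577, 0.226], 'ee_rot': [2.61, 1.747, -0.002], 'force': [-0.285, 0.214, -0.135], 'ft_torque': [0.004, -0.037, -0.024], 'width': 0.997}
scene alu_plate0 0.64 [139. 259.  35.  23.] [0.575 0.304 0.021]
scene alu_magazine 0.86 [104. 213.  77.  68.] [0.647 0.309 0.013]
scene mat 0.98 [341. 220. 121.  62.] [ 0.45  -0.122  0.002]
top alu_plate0 0.73 [161. 191.  22.  19.] [0.569 0.298 0.021]
top alu_magazine 0.27 [313. 216.  84.  76.] [ 0.461 -0.125  0.002]
top mat 0.88 [312. 214.  83.  75.] [ 0.464 -0.124  0.002]
```

View pics/top0.png

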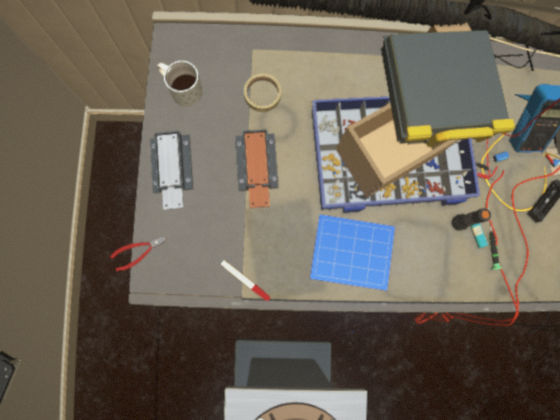

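View pics/scene0.png

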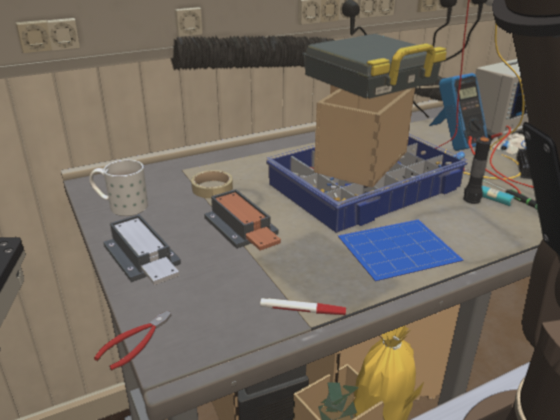

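The top view shows the aluminium magazine at about (172,165), with its tab at (172,200). The mat is at about (353,252), and the bin lies beyond it. I'll fit positions from the depth clouds next.

```bash
python3 - <<'E'
from h import *
for n in ["top","scene"]:
    f=np.load(n+"0.npz");W=f["W"];img=f["img"].astype(int)
    P=W.reshape(-1,3);C=img.reshape(-1,3)
    near=(abs(P[:,0]-.64)<.13)&(abs(P[:,1]-.305)<.07)
    tab=near&(P[:,2]>.017)&(P[:,2]<.028)&(C.min(1)>110)&(P[:,0]<.62)
    top=near&(P[:,2]>.034)&(P[:,2]<.05)&(C.min(1)>110)
    mat=(C[:,0]>C[:,2]+80)&(abs(P[:,2])<.012)&(P[:,0]<.57)
    allp=near&(P[:,2]>.007)
    for k,m in dict(tab=tab,top=top,mat=mat,all=allp).items():
        q=P[m]; 
        r=cv2.minAreaRect(q[:,:2].astype(np.float32)*1000)
        print(n,k,m.sum(),np.round(np.median(q,0),3),q.min(0).round(3),q.max(0).round(3),np.round(r[0],1),np.round(r[1],1),round(r[2],1))
E
```

```text
top tab 391 [0.572 0.299 0.022] [0.548 0.273 0.018] [0.599 0.323 0.028] [574. 298.] [49.  45.7] 7.8
top top 1133 [0.656 0.309 0.042] [0.59  0.277 0.034] [0.723 0.344 0.049] [657.5 310.2] [134.   56.7] 8.9
top mat 4896 [ 0.463 -0.121  0.003] [ 0.38  -0.218 -0.005] [ 0.547 -0.026  0.01 ] [ 463.5 -122.2] [179.6 149.2] 82.8
top all 2659 [0.644 0.303 0.039] [0.547 0.255 0.007] [0.728 0.363 0.051] [636.9 307.2] [176.7  95.3] 7.4
scene tab 579 [0.569 0.298 0.022] [0.542 0.272 0.017] [0.602 0.323 0.028] [571.7 296.2] [55.3 48.3] 7.5
scene top 1009 [0.65  0.308 0.042] [0.587 0.278 0.034] [0.721 0.338 0.048] [654.8 308.4] [131.8  52.1] 7.7
scene mat 4212 [ 0.453 -0.119  0.003] [ 0.376 -0.218 -0.001] [ 0.545 -0.026  0.007] [ 459.2 -122.9] [179.8 152.2] 81.9
scene all 3257 [0.621 0.313 0.033] [0.542 0.253 0.007] [0.725 0.363 0.048] [633.8 306. ] [180.9  95. ] 8.6
```

```bash
cat >> h.py <<'E'
def go(pos,yaw):
    """shift(mm)/turn to put TCP at pos, tool down, tool x at yaw (mod pi)"""
    s=arm.observe();Rc=R.from_rotvec(s["ee_rot"]);best=None
    for y in (yaw,yaw+np.pi):
        x=np.array([np.cos(y),np.sin(y),0]);z=np.array([0,0,-1.])
        T=R.from_matrix(np.stack([x,np.cross(z,x),z],1))
        rv=(Rc.inv()*T).as_rotvec()
        print("shift",np.round(Rc.inv().apply(np.array(pos)-s["position"])*1000,1),"turn",np.round(rv,3),"pos",np.round(s["position"],4),"F",np.round(s["force"],1),"w",round(s["width"],3),"t",s["clock"],"j7",round(s["joints"][6],2))
E
python3 -c "
from h import *
go([.567,.297,.15],np.radians(97.8))"
```

```text
shift [-134.3  411.1   76.7] turn [-0.     0.    -0.527] pos [0.2381 0.5778 0.2266] F [-0.9  0.4  0.7] w 1.0 t 0.4 j7 -0.08
shift [-134.3  411.1   76.7] turn [0.    0.    2.615] pos [0.2381 0.5778 0.2266] F [-0.9  0.4  0.7] w 1.0 t 0.4 j7 -0.08
```

Call:
play_rows([
  [1,-13,41,8,0,0,-0.05],
  [1,-27,82,15,0,0,-0.1],
  [1,-40,123,23,0,0,-0.16],
  [1,-54,164,31,0,0,-0.21],
  [1,-67,206,38,0,0,-0.26],
  [1,-81,247,46,0,0,-0.32],
  [1,-94,288,54,0,0,-0.37],
  [1,-107,329,61,0,0,-0.42],
  [1,-121,370,69,0,0,-0.48],
  [1,-134,411,77,0,0,-0.527],
], force=45)

```text
clock: 1.4
position: [0.5683, 0.296, 0.1495]
ee_rot: [2.062, 2.37, 0.0]
force: [-0.2, 1.1, -0.0]
width: 0.998
```

Call:
play_rows([
  [1,0,0,0,0,0,0],
  [1,0,0,0,0,0,0],
])

```text
clock: 1.6
position: [0.5691, 0.2944, 0.149]
ee_rot: [2.066, 2.366, -0.001]
force: [0.6, 0.5, -0.1]
width: 1.0
```

```bash
python3 - <<'E'
from h import *
p=arm.get_image("wrist");W=cloud(p);img=p["img"].astype(int);P=W.reshape(-1,3);C=img.reshape(-1,3)
cv2.imwrite("pics/w1.png",p["img"])
for b in arm.look_for(p,"alu_plate0")[:3]:
    l,t,w,h=b["box"];print(b["score"],np.round([l*560,t*420,w*560,h*420]))
near=(abs(P[:,0]-.64)<.13)&(abs(P[:,1]-.305)<.07)
for k,m in dict(tab=near&(P[:,2]>.016)&(P[:,2]<.028)&(C.min(1)>110)&(P[:,0]<.62),top=near&(P[:,2]>.034)&(P[:,2]<.05)&(C.min(1)>110)).items():
    q=P[m]
    if len(q)<20: print(k,len(q)); continue
    r=cv2.minAreaRect(q[:,:2].astype(np.float32)*1000);print(k,len(q),np.median(q,0).round(3),q.min(0).round(3),q.max(0).round(3),np.round(r[0],1),np.round(r[1],1),r[2])
go([.567,.297,.15],np.radians(97.8))
E
```

```text
0.69 [252. 172.  52.  57.]
0.64 [269. 230.  18.   4.]
tab 2930 [0.572 0.297 0.021] [0.546 0.267 0.016] [0.62  0.322 0.028] [583.4 292.3] [68.6 59. ] 7.322850227355957
top 4661 [0.627 0.306 0.041] [0.589 0.272 0.034] [0.708 0.341 0.047] [648.8 307.7] [114.3  58.2] 7.692933082580566
shift [-0.3 -0.4 -0.4] turn [-0.    -0.001  0.003] pos [0.5674 0.2973 0.1496] F [ 0.5  0.9 -0.6] w 1.001 t 1.7 j7 1.14
shift [-0.3 -0.4 -0.4] turn [ 2.000e-03 -0.000e+00 -3.138e+00] pos [0.5674 0.2973 0.1496] F [ 0.5  0.9 -0.6] w 1.001 t 1.7 j7 1.14
```

View pics/w1.png

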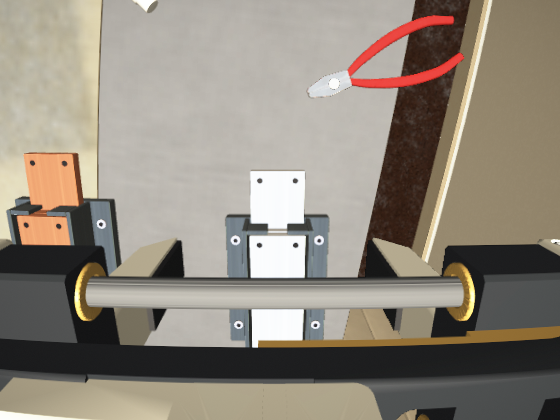

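The wrist view shows the tab at columns 252–304, rows 172–229. It sits midway between the fingers and square to them, and depth agrees with the earlier estimate. I'll descend and grip.

Call:
play_rows([
  [1,0,0,40,0,0,0],
  [1,0,0,80,0,0,0],
  [1,0,0,110,0,0,0],
  [1,0,0,130,0,0,0],
  [1,0,0,143,0,0,0],
  [1,0,0,143,0,0,0],
  [1,0,0,143,0,0,0],
], force=45)

```text
clock: 2.4
position: [0.5674, 0.2986, 0.0075]
ee_rot: [-2.059, -2.371, -0.002]
force: [-0.2, 0.4, -0.5]
width: 1.001
```

Call:
play_rows([
  [-1,0,0,0,0,0,0],
  [-1,0,0,0,0,0,0],
  [-1,0,0,0,0,0,0],
  [-1,0,0,0,0,0,0],
  [-1,0,0,0,0,0,0],
  [-1,0,0,0,0,0,0],
  [-1,0,0,0,0,0,0],
  [-1,0,0,0,0,0,0],
])

```text
clock: 3.2
position: [0.5673, 0.2983, 0.0075]
ee_rot: [-2.06, -2.371, -0.002]
force: [-0.3, -0.8, 1.0]
width: 0.496
```

Call:
play_rows([
  [-1,0,-4,0,0,0,0],
  [-1,0,-8,0,0,0,0],
  [-1,0,-12,0,0,0,0],
  [-1,0,-16,0,0,0,0],
  [-1,0,-20,0,0,0,0],
  [-1,0,-24,0,0,0,0],
  [-1,0,-28,0,0,0,0],
  [-1,0,-32,0,0,0,0],
  [-1,0,-36,0,0,0,0],
  [-1,0,-40,0,0,0,0],
])

```text
clock: 4.2
position: [0.5272, 0.2927, 0.0075]
ee_rot: [-2.059, -2.371, -0.002]
force: [1.4, 0.1, -0.0]
width: 0.496
```

Call:
play_rows([
  [-1,0,-5,0,0,0,0],
  [-1,0,-10,0,0,0,0],
  [-1,0,-15,0,0,0,0],
  [-1,0,-20,0,0,0,0],
  [-1,0,-26,0,0,0,0],
  [-1,0,-32,0,0,0,0],
  [-1,0,-38,0,0,0,0],
  [-1,0,-46,0,0,0,0],
  [-1,0,-54,0,0,0,0],
  [-1,0,-62,0,0,0,0],
])

```text
clock: 5.2
position: [0.4647, 0.2838, 0.0074]
ee_rot: [-2.059, -2.371, -0.001]
force: [-0.3, 0.6, -1.9]
width: 0.497
```

```bash
python3 - <<'E'
from h import *
p=arm.get_image("scene");W=cloud(p);P=W.reshape(-1,3);C=p["img"].reshape(-1,3).astype(int)
q=P[(abs(P[:,0]-.66)<.05)&(abs(P[:,1]-.31)<.02)];print("top plate z",np.nanmedian(q,0))
cv2.imwrite("pics/s2.png",cv2.resize(p["img"][150:330,40:280],(800,600)))
go([.45,.29,.1],np.radians(98))
E
```

```text
top plate z [0.6602225  0.3088258  0.03199418]
shift [  8.3 -12.3 -92.8] turn [-0.002 -0.001  0.002] pos [0.4632 0.2836 0.0072] F [-2.7 -0.7 -1.6] w 0.496 t 5.25 j7 1.05
shift [  8.3 -12.3 -92.8] turn [ 1.00e-03 -3.00e-03 -3.14e+00] pos [0.4632 0.2836 0.0072] F [-2.7 -0.7 -1.6] w 0.496 t 5.25 j7 1.05
```

View pics/s2.png

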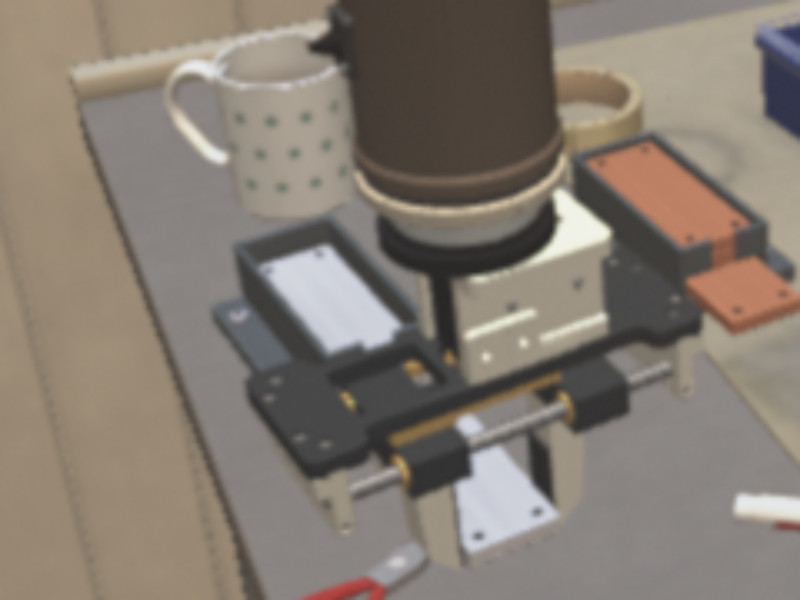

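The plate came out clear by 103 mm, and the stack top dropped from 42 to 32 mm. I'll lift and measure the plate in the hand.

Call:
play_rows([
  [-1,0,-3,-10,0,0,0],
  [-1,0,-6,-30,0,0,0],
  [-1,0,-10,-60,0,0,0],
  [-1,0,-12,-90,0,0,0],
  [-1,0,-12,-100,0,0,0],
  [-1,0,-12,-100,0,0,0],
])

```text
clock: 5.85
position: [0.4525, 0.2826, 0.1091]
ee_rot: [-2.058, -2.372, -0.004]
force: [-0.3, -0.7, -1.9]
width: 0.495
```

```bash
python3 - <<'E'
from h import *
go([.421,-.117,.11],np.radians(82.5))
p=arm.get_image("wrist");cv2.imwrite("pics/w2.png",p["img"])
E
```

```text
shift [-391.2  -87.4   -2.1] turn [ 0.001 -0.003  0.272] pos [0.4525 0.2826 0.1091] F [-0.3 -0.7 -1.9] w 0.495 t 5.85 j7 1.05
shift [-391.2  -87.4   -2.1] turn [ 4.00e-03  1.00e-03 -2.87e+00] pos [0.4525 0.2826 0.1091] F [-0.3 -0.7 -1.9] w 0.495 t 5.85 j7 1.05
```

View pics/w2.png

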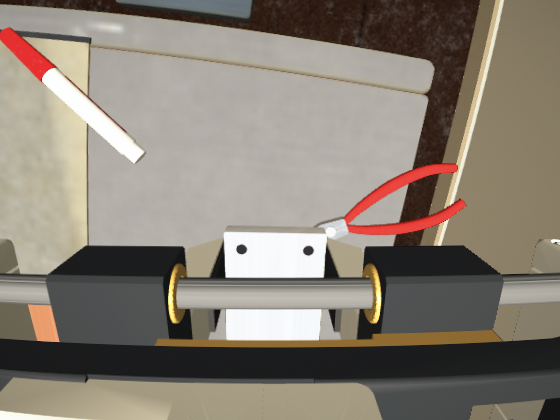

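The wrist view shows the plate level between the fingers, with its front edge at row 230, columns 225–327. I'll carry it to the mat now.

Call:
play_rows([
  [-1,-39,-9,0,0,0,0.03],
  [-1,-78,-17,0,0,0,0.05],
  [-1,-117,-26,0,0,0,0.08],
  [-1,-156,-35,0,0,0,0.11],
  [-1,-196,-44,0,0,0,0.14],
  [-1,-235,-52,0,0,0,0.16],
  [-1,-274,-61,0,0,0,0.19],
  [-1,-313,-70,0,0,0,0.22],
  [-1,-352,-79,0,0,0,0.25],
  [-1,-391,-87,0,0,0,0.272],
])

```text
clock: 6.9
position: [0.4193, -0.1189, 0.1059]
ee_rot: [-2.361, -2.068, 0.002]
force: [1.3, 0.6, -1.0]
width: 0.497
```

Call:
play_rows([
  [-1,0,0,0,0,0,0],
  [-1,0,0,0,0,0,0],
  [-1,0,0,0,0,0,0],
])

```text
clock: 7.2
position: [0.4188, -0.1179, 0.1051]
ee_rot: [-2.358, -2.068, 0.004]
force: [0.3, 0.2, -1.1]
width: 0.495
```

```bash
python3 - <<'E'
from h import *
go([.421,-.117,.006],np.radians(82.5))
p=arm.get_image("top");cv2.imwrite("pics/t3.png",cv2.resize(p["img"][150:330,240:480],(800,600)))
W=cloud(p)
P=W.reshape(-1,3);C=p["img"].reshape(-1,3).astype(int)
q=P[(P[:,2]>.09)&(P[:,2]<.15)&(abs(P[:,1]+.12)<.05)&(P[:,0]>.42)&(P[:,0]<.56)&(C.min(1)>110)]
print(len(q),q.min(0),q.max(0),np.median(q,0)); print(np.polyfit(q[:,0],q[:,2],1))
E
```

```text
shift [ 1.   2.6 99.1] turn [-0.005 -0.001 -0.   ] pos [ 0.4188 -0.1179  0.1051] F [ 0.3  0.2 -1.1] w 0.495 t 7.2 j7 1.67
shift [ 1.   2.6 99.1] turn [-2.000e-03  8.000e-03  3.141e+00] pos [ 0.4188 -0.1179  0.1051] F [ 0.3  0.2 -1.1] w 0.495 t 7.2 j7 1.67
582 [ 0.42078129 -0.15548024  0.1087812 ] [ 0.52249052 -0.1004153   0.1234875 ] [ 0.49333923 -0.12248912  0.11881596]
[-0.01467948  0.12596811]
```

View pics/t3.png

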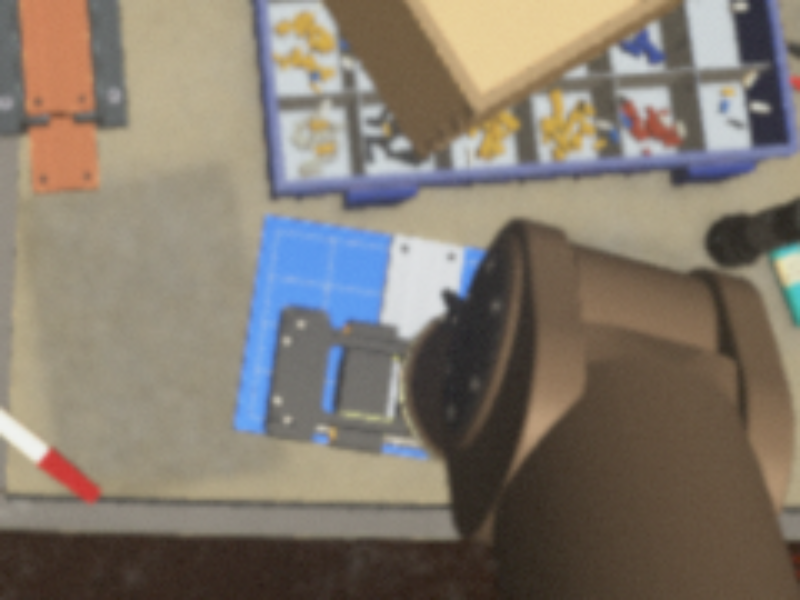

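The top view shows the plate level above the mat and aligned with it. Its far end is at x ≈ 0.522, which puts its centre at about 0.462. I'll lower it and let go.

Call:
play_rows([
  [-1,1,2,30,0,0,0],
  [-1,1,2,55,0,0,0],
  [-1,1,2,75,0,0,0],
  [-1,1,2,87,0,0,0],
  [-1,1,2,94,0,0,0],
  [-1,1,2,97,0,0,0],
  [-1,1,2,98,0,0,0],
  [-1,1,2,98,0,0,0],
])

```text
clock: 8.05
position: [0.4211, -0.1165, 0.0077]
ee_rot: [-2.358, -2.07, 0.002]
force: [-0.4, 0.6, -1.5]
width: 0.494
```

Call:
play_rows([
  [-1,0,0,2,0,0,0],
  [-1,0,0,3.5,0,0,0],
  [-1,0,0,3.5,0,0,0],
], force=10)

```text
clock: 8.35
position: [0.4215, -0.1165, 0.0044]
ee_rot: [-2.358, -2.071, 0.001]
force: [0.5, 0.3, -0.5]
width: 0.499
```

Call:
play_rows([
  [1,0,0,0,0,0,0],
  [1,0,0,0,0,0,0],
  [1,0,0,0,0,0,0],
  [1,0,0,0,0,0,0],
  [1,0,0,0,0,0,0],
  [1,0,0,0,0,0,0],
  [1,0,0,0,0,0,0],
  [1,0,0,0,0,0,0],
])

```text
clock: 9.15
position: [0.4215, -0.1165, 0.0044]
ee_rot: [-2.358, -2.071, 0.001]
force: [-0.0, 0.5, -1.0]
width: 0.999
```

Call:
play_rows([
  [1,0,0,-15,0,0,0],
  [1,0,0,-50,0,0,0],
  [1,0,0,-95,0,0,0],
  [1,0,0,-140,0,0,0],
  [1,-40,0,-160,0,0,0],
  [1,40,0,-160,0,0,0],
  [1,80,0,-160,0,0,0],
  [1,120,0,-160,0,0,0],
  [1,160,0,-160,0,0,0],
  [1,160,0,-160,0,0,0],
])

```text
clock: 10.15
position: [0.4432, 0.0489, 0.1648]
ee_rot: [-2.347, -2.081, -0.003]
force: [0.8, -0.6, 0.7]
width: 1.002
```

```bash
python3 - <<'E'
from h import *
s=arm.observe();print(s["clock"],s["position"],s["force"],s["width"])
for n in ["top","scene"]:
    p=arm.get_image(n);W=cloud(p);P=W.reshape(-1,3);C=p["img"].reshape(-1,3).astype(int)
    cv2.imwrite(f"pics/f_{n}.png",p["img"])
    m=(abs(P[:,0]-.46)<.075)&(abs(P[:,1]+.12)<.06)&(P[:,2]<.03)&(P[:,2]>-.01)&(C.min(1)>120)&(C[:,0]-C[:,2]<40)
    q=P[m];r=cv2.minAreaRect(q[:,:2].astype(np.float32)*1000);print(n,m.sum(),np.median(q,0).round(3),r,"z fit",np.linalg.lstsq(np.c_[q[:,:2],np.ones(len(q))],q[:,2],rcond=None)[0].round(3))
    q=P[(abs(P[:,0]-.66)<.05)&(abs(P[:,1]-.31)<.02)];print("stack",np.nanmedian(q,0).round(4))
E
```

```text
10.15 [0.44321877 0.0488504  0.16477556] [ 0.75150737 -0.58582543  0.70695451] 1.0015990666233223
top 524 [ 0.485 -0.131  0.013] ((469.1147766113281, -154.14291381835938), (124.56504821777344, 73.96694946289062), 11.062941551208496) z fit [-0.01   0.072  0.027]
stack [0.6588 0.3103 0.0321]
scene 1015 [ 0.449 -0.119  0.013] ((458.9718322753906, -122.30732727050781), (69.27239990234375, 178.33328247070312), 70.26607513427734) z fit [ 0.015 -0.058 -0.002]
stack [0.6608 0.309  0.032 ]
```

View pics/f_top.png

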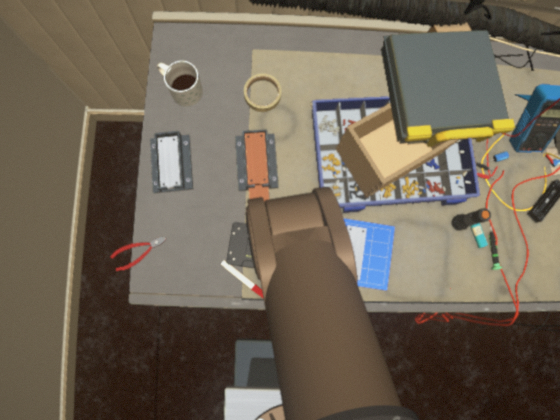

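The arm covers part of the mat in the top view, so I'll use the scene view with a tighter mask for the final check.

```bash
python3 - <<'E'
from h import *
p=arm.get_image("scene");W=cloud(p);C=p["img"].astype(int)
m=((abs(W[...,0]-.46)<.08)&(abs(W[...,1]+.12)<.07)&(W[...,2]<.03)&(W[...,2]>.002)&(C.min(2)>120)&(C[...,0]-C[...,2]<50)).astype(np.uint8)
m=cv2.morphologyEx(m,cv2.MORPH_OPEN,np.ones((3,3)))
n,L,S,c=cv2.connectedComponentsWithStats(m);k=1+S[1:,4].argmax();q=W[L==k]
print(len(q),np.median(q,0).round(3),cv2.minAreaRect(q[:,:2].astype(np.float32)*1000),np.linalg.lstsq(np.c_[q[:,:2],np.ones(len(q))],q[:,2],rcond=None)[0].round(3))
print(arm.observe()["dq"])
cv2.imwrite("pics/f2.png",cv2.resize(p["img"][150:330,320:560],(800,600)))
E
```

```text
953 [ 0.453 -0.12   0.013] ((465.84503173828125, -123.03048706054688), (47.22135543823242, 141.75718688964844), 81.96395874023438) [-0.007  0.002  0.016]
[ 0.0259815  -0.00364192  0.01763265  0.00399948 -0.00013386 -0.0010886
  0.00193945]
```

View pics/f2.png

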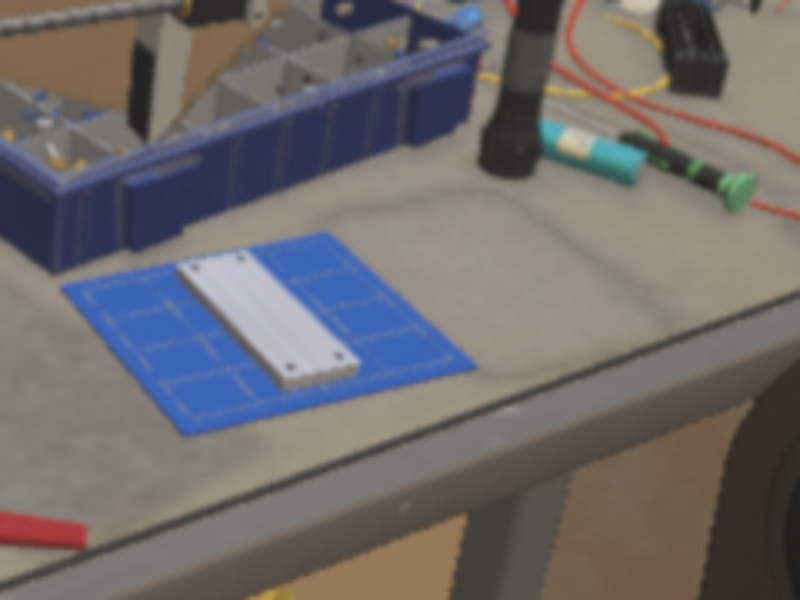

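The picture shows the plate flat in the middle of the mat (crop centre about (265,315)), with nothing touching it. I'm handing it in.

```bash
python3 -c "
from cell import arm
print(arm.sign_off())"
```

```text
the job is handed in; nothing more can be done
None
```

I drew the bottom aluminium plate straight out of its magazine by about 103 mm, laid it flat in the middle of the mat and let go. I handed the job in at about 10 s; no verdict is reported.

**Plate on the mat:** the last scene view shows it level, with its top at 13 mm and a slope under 0.01 rad. It lies about 5 mm from the mat's centre.

**Plates in the magazine:** the stack top dropped from 42 to 32 mm, one place, and the plates stayed inside. I measured the top plate of the stack; the next plate's drop follows from it.

**Arm and forces:** the gripper is open and clear of everything, and the reported tool forces stayed at a few newtons.

**Checks that disagreed:** my first check of the placed plate gave wrong outlines, in the top view because the arm hid part of the mat and in the scene view because the mask was too loose. A tighter mask in the scene view gave the right width. Its outline was 142 mm long instead of 120, probably from noise at the edges.

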